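# Set a domed button cover in the hand press

### The job

Put the loose steel button cover, dome up, flat into the round nest of the press's sliding carrier, let go, and push the carrier all the way in under the plunger. Then press the plunger down through its first resistance to the firm second stop, so that the cover is fully home in the nest, and let the plunger come back up; never press on its cap with more than 25 N, and leave the tumbler, the pump bottle and the compact where they stand.

Things in the scene. Friction and masses are not known exactly. Their poses are not given: they have to be found in the camera images.
- press: Fixed white hand press. Two columns 20 mm across, 58 mm either side, carry a bridge 36 mm deep, 146 mm wide, 85 to 105 mm high (brass bush to 112 mm). Base plate 150 mm wide, 14 mm thick, from 130 mm in front of the plunger's axis to 70 mm behind. Origin on the table under that axis; x points the way the carrier is pushed in (front to back), y along the bridge, z up. Place and yaw vary.
- nest (a point): Centre of the mouth of the round nest in the carrier, at the carrier's top face (34.5 mm above the table). The nest is a recess 41 mm across and 4.5 mm deep at the start, with a small chamfer; its floor is the movable dark steel seat. With the carrier out it lies 90 mm in front of the plunger's axis, less what the carrier has been pushed in.
- tab (a point): Middle of the front face of the carrier's upright push tab, at its top edge, 64.5 mm above the table. The tab is a plate 44 mm wide (along press y), 10 mm thick, standing 30 mm above the carrier's top face; its front face lies 85 mm in front of the nest's centre. Push on this face towards the press's +x.
- shuttle (a joint): The carrier: an aluminium block 117 mm long, 64 mm wide, its top face 34.5 mm above the table, that slides in the base. Value in m: 0 fully out at the front, 0.090 fully in at its stop, where the nest is under the plunger. Starts 0 to 0.02; it slides with about 2 N and stays where left.
- seat (a joint): The floor of the nest, a steel disc that sinks as the cover is pressed home. Value in m: 0 as it starts, 0.006 fully down on its stop. It gives way only above about 7 N, rising to about 9 N, and stays down. Do not push it down by hand before the plunger does.
- plunger (a joint): The upright sprung plunger, in m: 0 up, grows as pressed, at most 0.028. The return spring takes 1 to 3 N. After 6 to 18 mm (not known beforehand: the length of its foot differs each time) it meets the cover, the soft first stop; then it takes about 7 to 12 N for 6 mm, then stands on the firm second stop, where the force rises steeply (12 to 20 N is firm enough). Comes back up by itself when let go.
- cap: The black round cap on top of the plunger, 40 mm across, 14 mm thick, flat on top; it turns stiffly on the plunger, which does nothing. Origin on the axis, 10 mm below its top face.
- cap_top (a point): Centre of the cap's flat top face; 148 mm above the table when the plunger is up.
- cover: Loose domed steel button cover, 36 mm across, 18 mm high, about 40 g: upright side wall up to 13 mm, low dome above. Origin at the centre of its flat bottom, z up. It lies on the table, dome up, to the right of the press (-y). In the nest its bottom is 4.5 mm below the carrier's top face before pressing, 10.5 mm after.
- tumbler: Closed brushed metal tumbler, 82 mm across at the top, 190 mm high; bystander. Origin at the centre of its underside.
- pump_bottle: White lotion bottle with a pump head, 72 mm across, 166 mm high; bystander, not the plunger of this job. Origin at the centre of its underside.
- compact: Round black powder compact, 72 mm across, 14 mm high; bystander. Origin at the centre of its underside.

How it is judged:
On the way, in this order (a step that is already met when the one before it is completed fails the run):
1. the cover lies flat in the nest, let go, the seat not yet pressed (horizontal distance between cover and nest below 0.004 m and angle between cover's own z axis and vertical below 0.1 rad and z of cover in the frame of nest below -0.003 m and contact force between the fingers and cover below 0.1 N and value of joint seat below 0.002 m), for 0.2 s.
2. the carrier is fully in under the plunger, the seat not yet pressed (horizontal distance between cover and nest below 0.004 m and angle between cover's own z axis and vertical below 0.1 rad and value of joint shuttle above 0.0875 m and value of joint seat below 0.002 m), for 0.2 s.
3. the plunger has been pressed to the second stop: the cover is fully home (horizontal distance between cover and nest below 0.004 m and angle between cover's own z axis and vertical below 0.1 rad and value of joint shuttle above 0.087 m and value of joint seat above 0.0052 m and value of joint plunger above 0.008 m), for 0.2 s.
At the end, for the whole second after the job is handed in: The carrier is fully in (within 3 mm of its stop), the cover lies flat in the nest within 4 mm of its centre and pressed home (seat at least 5.2 mm of its 6 mm down, cover bottom at least 9 mm below the carrier's top), the plunger is back up within 2 mm, everything at rest (horizontal distance between cover and nest below 0.004 m and angle between cover's own z axis and vertical below 0.1 rad and value of joint shuttle above 0.087 m and value of joint seat above 0.0052 m and value of joint plunger below 0.002 m and z of cover in the frame of nest below -0.009 m and linear speed of cover below 0.01 m/s); the robot touches nothing.
It fails at once if the plunger's cap is pressed with more than 25 N (contact force between anything else and cap above 25 N).
It fails at once if the tumbler is shifted by more than 20 mm or tipped (distance of tumbler from where it was at the start of the episode above 0.02 m or angle between tumbler's own z axis and vertical above 0.25 rad).
It fails at once if the pump bottle is shifted by more than 20 mm or tipped (distance of pump_bottle from where it was at the start of the episode above 0.02 m or angle between pump_bottle's own z axis and vertical above 0.25 rad).
It fails at once if the compact is shifted by more than 20 mm or tipped (distance of compact from where it was at the start of the episode above 0.02 m or angle between compact's own z axis and vertical above 0.25 rad).
It also fails if it takes over 69 s, if anything falls off the work surface, if the arm or the gripper's body presses on something with over 40 N, if the wrist force passes 120 N, or if a joint passes its speed limit or range.

### The arm

A 7-joint arm with a two-finger parallel gripper is mounted at the origin on the work surface. World frame = base frame: x ahead of the robot, y to its left, z up, the work surface at z = 0. Lengths are in m, angles in rad, forces in N, time in s.
With the tool pointing down it reaches from about 0.425 to 0.925 m from the base axis. Payload 6.8 kg.
Tool frame: the origin (TCP) lies on the centre line of the jaws, within the pads' length; the fingertips stand 14 mm ahead of it and the grasp point (between the pads) lies 5 mm behind it (r.nose_length is the distance from the TCP to the fingertips, in m); z points along the fingers, y is the direction in which the jaws open and shut (so a half turn about z gives the same grasp; the last joint's range is limited). The gripper opens to 85 mm and grips with 20 to 120 N. Pads are 22 mm wide; open, the fingers measure 114 mm over their backs; the gripper's body (76 mm by 85 mm) begins 54 mm behind the grasp point. The pads swing forward as they close: fully open they stand 13 mm farther back than shut.
Start: joints at [-1.299, 0.477, 0.022, 1.555, -0.011, 1.109, -0.083], TCP at [0.25, 0.627, 0.245] pointing down, gripper open.
Joint ranges: [-2.96, 2.96], [-0.34, 2.1], [-1.41, 1.46], [0.24, 2.44], [-1.37, 4.51], [0.17, 1.92], [-2.96, 2.96]. Speed limits (rad/s): [2.39, 2.39, 3.14, 3.14, 3.14, 3.14, 3.14].

### API

Orientations are given as a rotation vector (axis times angle).
In Python, from bench import r, imaging, look_for, outline_of gives the robot as it stands. The module is installed in compiled form; this text tells all that it offers.
- The arm moves only by the tool carry_out, never from a script. Its arguments are lists of equal length, an entry for each row: "offset": the shift along the tool's x, y, z as a fraction of full scale, a list of three; "turn": the turn, a rotation vector about the tool's x, y, z as a fraction of full scale, a list of three. A call has 1 to 8 rows; each row is the pose to reach, as a shift and turn from the pose commanded when the call began, along the tool's axes at that moment; what a row does not reach only later rows make up. Full scale, the value 1, is 0.5 m for a shift and 1.5 rad for a turn. A row lasts 1/10 s, in which the tool goes at most 50 mm and 8.59 degrees, less where a joint would pass 70% of its speed; a pose out of reach is approached as far as the arm can. A call with a number of a shift or a turn outside -1 to 1 is refused whole. A call with a gripper value outside its range is refused whole. "hand" is the closure, from 0 (fully open) to 1 (shut), set as the call begins (left out, the last holds). The fingers move at their own pace and stop on an object; "force" is the grip in N (left out, the last holds). Time passes only in rows, so rows that repeat a pose let the fingers close. It gives the time, the measured TCP pose, the force and the opening at its end, in the units of the state.
- r.get_obs(): the state, without advancing time (a new reading comes with each control period).
- imaging.grab_frame(name): name is "scene" or "side" or "wrist"; returns a dict with "pixels" (480x640x3 uint8, red, green, blue), "fx", "fy", "cx", "cy" (pixels), "R" (3x3) and "t" (3): a world point X has camera coordinates R X + t. Camera axes: x right, y down, z forward; pixel columns grow to the right and rows downward; lengths in m; the calibration is good to about 2 mm. A picture is of the moment at which its call begins. There is no depth.
- r.hand_in(): hands the job in, once; it reports no verdict.
Trained networks look in the newest picture that a camera, given by its name, has taken for a name from the list of things; names that differ only in an ending like _2 or _b are one class to them, and where a whole thing is asked for, a point or a joint stands for the part that bears it (a point fixed in the world has none). Each returns a list of dicts, best first, with "score" (0 to 1); they miss things now and then, are a little off and sometimes report something else, mostly with a low value. They report only what shows in the picture. A call takes as long as a camera call.
- look_for(query, camera): "xyz" ([x, y, z] in m, in the coordinates of the camera as it stood for that picture, good to about 4 mm: the middle of the surface that is visible of it).
- outline_of(query, camera): "region" (480x640 bool, what is visible of it).
The state is a dict: "clock": time; "joints": joint angles; "qvel": joint speeds; "tau": joint torques, N m; "tcp_pos": TCP position; "orientation": TCP orientation; "contact_force": force on the tool from outside, world axes, zero at the start; "moment": the same for the moment, N m; "grip_width": finger opening in m.
Only numpy, scipy, OpenCV 4.12 (cv2) and the standard library are available. Lean on these libraries where they do the work, as an engineer would, in place of code of your own. Each camera call takes 0.05 s, during which the arm holds its last target. There are 200 camera calls.

## Working session

There is one attempt and no reset: what is moved stays moved. The work goes in short steps, Python scripts to look and compute and a tool call to move; the robot and the scene stay as the last step left them, time stands still between calls to the robot, and variables do not carry over. Pictures are saved under pics/ and viewed, about 8 in all and at most 12, crops included, and the job is handed in when it is done.

Besides the shell and the picture viewer there is one more tool, called by a JSON object that holds its "fn" and its "kwargs". carry_out: Moves the arm, as the interface text tells. Shift numbers are shares of 0.5 m and turn numbers shares of 1.5 rad, none past 1 either way. Its arguments: {"type":"object","properties":{"offset":{"type":"array","items":{"type":"array","items":{"type":"number","minimum":-1,"maximum":1}}},"turn":{"type":"array","items":{"type":"array","items":{"type":"number","minimum":-1,"maximum":1}}},"hand":{"type":"number"},"force":{"type":"number"}},"required":["offset","turn"]}

```bash
mkdir -p pics; cat > h.py <<'E'
import numpy as np, cv2
from scipy.spatial.transform import Rotation as Ro
from bench import r, imaging, look_for, outline_of
def world(f,p): return np.array(f["R"]).T@(np.array(p)-np.array(f["t"]))
def ray(f,u,v,z):
    R=np.array(f["R"]);c=-R.T@np.array(f["t"]);d=R.T@np.array([(u-f["cx"])/f["fx"],(v-f["cy"])/f["fy"],1]);return c+d*(z-c[2])/d[2]
def proj(f,X):
    p=np.array(f["R"])@np.array(X)+np.array(f["t"]);return np.array([f["fx"]*p[0]/p[2]+f["cx"],f["fy"]*p[1]/p[2]+f["cy"]])
def save(f,n): cv2.imwrite("pics/"+n,cv2.cvtColor(f["pixels"],cv2.COLOR_RGB2BGR))
E
python3 - <<'E'
from h import *
np.set_printoptions(precision=4,suppress=True)
o=r.get_obs();print(o["tcp_pos"],o["orientation"],o["clock"],r.nose_length,o["contact_force"])
ims=[]
for c in ["scene","side"]:
    f=imaging.grab_frame(c);ims.append(f["pixels"]);save(f,c+"0.png")
    print(c,-np.array(f["R"]).T@f["t"])
    for q in ["nest","tab","cap_top","cover","press","tumbler","pump_bottle","compact"]:
        for d in look_for(q,c)[:2]: 
            w=world(f,d["xyz"]); print(q,round(d["score"],2),w,proj(f,w))
E
```

```text
[0.25   0.6264 0.2443] [-0.593  -3.0849  0.0028] 0.0 0.014 [-0.4112  0.1736 -0.1434]
scene [ 0.7918 -0.2858  0.8025]
nest 0.9 [0.5524 0.0611 0.0341] [304.4607 244.2606]
tab 0.79 [0.5523 0.0646 0.0314] [305.4407 243.5895]
cap_top 0.91 [0.6514 0.0734 0.1456] [357.0026 233.9011]
cover 0.75 [ 0.4876 -0.2671  0.0135] [169.0324 377.2995]
press 0.83 [0.637 0.06  0.025] [341.9853 267.5169]
tumbler 0.57 [0.632  0.3663 0.1449] [420.7783 119.2612]
pump_bottle 0.97 [ 0.7142 -0.1971  0.1209] [302.334  402.5107]
compact 0.87 [0.4112 0.2797 0.0136] [303.4987 147.4187]
side [ 0.3399 -0.981   0.7359]
nest 0.6 [0.5409 0.0595 0.0359] [312.5527 274.2671]
tab 0.62 [0.5418 0.0555 0.035 ] [313.311  275.5684]
cap_top 0.44 [0.6486 0.0711 0.1501] [361.7889 220.8292]
cap_top 0.34 [0.5722 0.0719 0.0284] [325.4884 272.5905]
cover 0.72 [ 0.4831 -0.2812  0.0147] [316.9212 398.51  ]
press 0.62 [0.6262 0.0377 0.0261] [353.1413 279.4385]
press 0.57 [0.653  0.0643 0.1466] [364.582  223.6531]
tumbler 0.83 [0.6177 0.3631 0.1157] [319.8114 180.376 ]
tumbler 0.3 [0.4044 0.2698 0.0113] [241.2746 241.7174]
pump_bottle 0.95 [ 0.7052 -0.2102  0.0893] [431.7218 321.7818]
compact 0.97 [0.4028 0.2716 0.0091] [240.5926 242.1835]
```

```bash
ls pics
```

```text
scene0.png
side0.png
```

View pics/scene0.png

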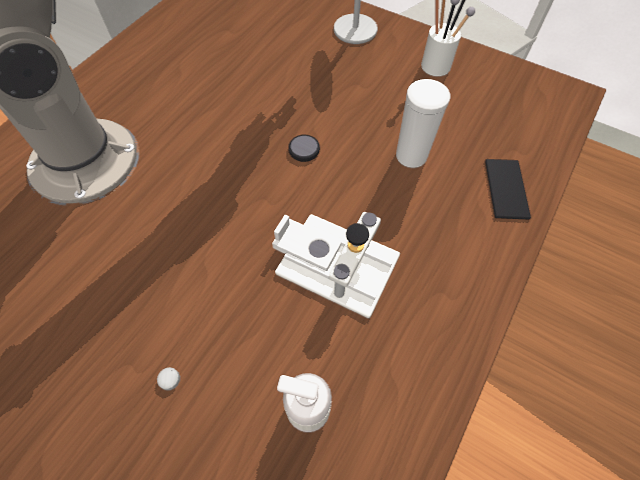

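View pics/side0.png

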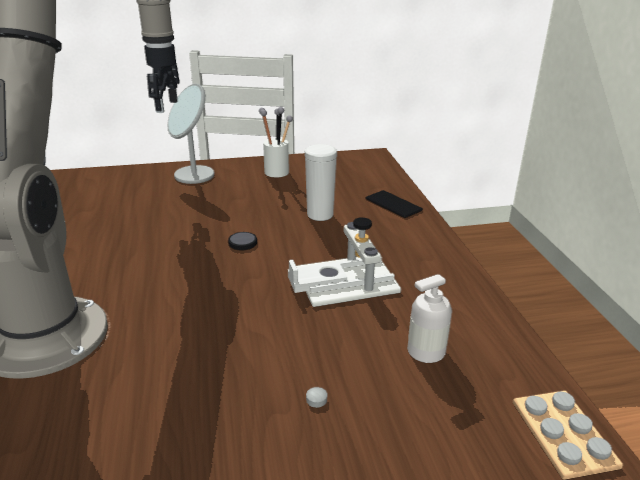

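The scene view shows the cap at (357,234), the nest at (319,248), the tab at (281,228), the cover at (168,378), the pump bottle at (305,402), the tumbler at (425,95) and the compact at (304,147). The side view agrees. The nest lies toward the robot and the cover is on the right.

```bash
cat >> h.py <<'E'
np.set_printoptions(precision=4,suppress=True)
def blob(f,u,v,lo,hi,win=30,ch=None):
    """centroid of blob with gray within lo..hi nearest to (u,v)"""
    g=cv2.cvtColor(f["pixels"],cv2.COLOR_RGB2GRAY);m=((g>=lo)&(g<=hi)).astype(np.uint8)
    k=np.zeros_like(m);u,v=int(u),int(v);k[max(0,v-win):v+win,max(0,u-win):u+win]=1
    n,l,s,c=cv2.connectedComponentsWithStats(m*k,connectivity=4)
    i=l[v,u] or 1+np.argmax(s[1:,4]); 
    h=cv2.convexHull(np.argwhere(l==i)[:,::-1].astype(np.int32));M=cv2.moments(h)
    return np.array([M["m10"]/M["m00"],M["m01"]/M["m00"]]),s[i]
def rel(target):
    """shift in tool axes (fraction) to world target"""
    o=r.get_obs();return Ro.from_rotvec(o["orientation"]).inv().apply(np.array(target)-o["tcp_pos"])/0.5
E
python3 - <<'E'
from h import *
for c,nest,cap,cov in [("scene",(319,248),(357,234),(168,378)),("side",(328,272),(362,223),(317,397))]:
    f=imaging.grab_frame(c);g=cv2.cvtColor(f["pixels"],cv2.COLOR_RGB2GRAY)
    print(c,[int(g[v,u]) for u,v in (nest,cap,cov)])
    a=int(g[nest[1],nest[0]]);p,s=blob(f,*nest,a-35,a+35,18);print("nest",p,s,ray(f,*p,0.030))
    p,s=blob(f,*cap,0,60,20);print("cap",p,s,ray(f,*p,0.141))
    m=outline_of("cover",c)[0]["region"];p=np.argwhere(m)[:,::-1].mean(0);print("cover",p,m.sum(),ray(f,*p,0.010))
    print("tab"); d=[x for x in outline_of("tab",c)][0]["region"]; print(np.argwhere(d)[:,::-1].min(0),np.argwhere(d)[:,::-1].max(0))
o=r.get_obs();R=Ro.from_rotvec(o["orientation"]).as_matrix();print(R)
E
```

```text
scene [129, 54, 225]
nest [318.4959 248.3409] [309 240  20  18 283] [0.5789 0.0696 0.03  ]
cap [357.2315 234.177 ] [347 224  22  22 375] [0.651  0.0756 0.141 ]
cover [167.5814 378.199 ] 387 [ 0.4851 -0.2695  0.01  ]
tab
[272 215] [340 270]
side [97, 31, 182]
nest [328.6098 271.9217] [320 268  18   9 123] [0.5789 0.0709 0.03  ]
cap [362.0323 223.0692] [353 217  19  13 204] [0.6513 0.0776 0.141 ]
cover [316.2021 396.7021] 376 [ 0.4836 -0.2723  0.01  ]
tab
[288 218] [400 306]
[[-0.9287  0.3708 -0.    ]
 [ 0.3708  0.9287 -0.    ]
 [ 0.     -0.     -1.    ]]
```

{"fn": "carry_out", "kwargs": {"offset": [[-0.69,-0.64,-0.12],[-0.69,-0.64,-0.12],[-0.69,-0.64,-0.12],[-0.69,-0.64,-0.12],[-0.69,-0.64,-0.12],[-0.69,-0.64,-0.12],[-0.69,-0.64,-0.12],[-0.69,-0.64,-0.12]], "turn": [[0,0,-0.312],[0,0,-0.312],[0,0,-0.312],[0,0,-0.312],[0,0,-0.312],[0,0,-0.312],[0,0,-0.312],[0,0,-0.312]], "hand": 0}}

```text
clock: 2.0
tcp_pos: [0.421, 0.2665, 0.2965]
orientation: [-0.138, 3.138, 0.001]
contact_force: [1.4, -0.0, 0.2]
grip_width: 0.0852
```

```bash
python3 - <<'E'
from h import *
o=r.get_obs();R=Ro.from_rotvec(o["orientation"]);print(o["tcp_pos"],R.as_matrix(),o["clock"],o["grip_width"])
f=imaging.grab_frame("wrist");c=-np.array(f["R"]).T@f["t"];print("cam in tool",R.inv().apply(c-o["tcp_pos"]), "axis",R.inv().apply(np.array(f["R"])[2]),f["fx"])
print(rel([0.4845,-0.271,0.20]))
E
```

```text
[0.421  0.2665 0.2965] [[-0.9961 -0.088   0.0007]
 [-0.088   0.9961  0.0007]
 [-0.0007  0.0006 -1.    ]] 2.0 0.08524513815333139
cam in tool [ 0.079   0.0003 -0.1286] axis [-0.3122  0.0004  0.95  ] 348.0266794418901
[-0.0353 -1.0632  0.1982]
```

{"fn": "carry_out", "kwargs": {"offset": [[-0.035,-1.0,0.1],[-0.035,-1.0,0.1],[-0.035,-1.0,0.1],[-0.035,-1.0,0.1],[-0.035,-1.0,0.1],[-0.035,-1.0,0.1],[-0.035,-1.0,0.1],[-0.035,-1.0,0.1]], "turn": [[0,0,0],[0,0,0],[0,0,0],[0,0,0],[0,0,0],[0,0,0],[0,0,0],[0,0,0]]}}

```text
clock: 2.85
tcp_pos: [0.4694, -0.1283, 0.2564]
orientation: [-0.139, 3.137, 0.0]
contact_force: [0.9, 0.2, -0.2]
grip_width: 0.0854
```

```bash
python3 - <<'E'
from h import *
print(r.get_obs()["tcp_pos"],rel([0.4845,-0.271,0.16]))
E
```

```text
[ 0.4694 -0.1283  0.2564] [-0.0045 -0.287   0.1927]
```

{"fn": "carry_out", "kwargs": {"offset": [[-0.005,-0.287,0.19],[-0.005,-0.287,0.19],[-0.005,-0.287,0.19],[-0.005,-0.287,0.19],[-0.005,-0.287,0.19],[-0.005,-0.287,0.19]], "turn": [[0,0,0],[0,0,0],[0,0,0],[0,0,0],[0,0,0],[0,0,0]]}}

```text
clock: 3.45
tcp_pos: [0.4845, -0.2689, 0.161]
orientation: [0.138, -3.138, -0.001]
contact_force: [0.0, 0.1, -0.1]
grip_width: 0.0855
```

```bash
python3 - <<'E'
from h import *
o=r.get_obs();print(o["tcp_pos"])
f=imaging.grab_frame("wrist");save(f,"w1.png")
m=outline_of("cover","wrist")[0]["region"];
p=np.argwhere(m)[:,::-1]; print(m.sum(),p.min(0),p.max(0),p.mean(0),ray(f,*p.mean(0),0.012),proj(f,[.4845,-.271,.012]))
# fit: project model of cover for candidate centre, compare mask
from scipy.optimize import minimize
a=np.linspace(0,2*np.pi,40)
pts=np.array([[18*np.cos(t),18*np.sin(t),z] for z in (0,13) for t in a]+[[12*np.cos(t),12*np.sin(t),16] for t in a]+[[0,0,18]])/1e3
def cost(c):
    q=np.array([proj(f,[x+c[0],y+c[1],z]) for x,y,z in pts]).astype(np.float32);h=cv2.convexHull(q)
    k=np.zeros((480*4,640*4),np.uint8);cv2.fillConvexPoly(k,np.round((h+.5)*4-.5).astype(np.int32),1)
    M=cv2.resize(m.astype(np.uint8),None,fx=4,fy=4,interpolation=0)
    return (k!=M).sum()/16
s=minimize(cost,ray(f,*p.mean(0),0.01)[:2],method="Nelder-Mead",options=dict(initial_simplex=ray(f,*p.mean(0),0.01)[:2]+np.array([[0,0],[.004,0],[0,.004]]),xatol=1e-4))
print(s.x,s.fun)
print(rel([*s.x,0.06]))
E
```

```text
[ 0.4845 -0.2689  0.161 ]
1504 [300 203] [342 247] [320.6316 224.8969] [ 0.4844 -0.2687  0.012 ] [317.898 224.82 ]
[ 0.4859 -0.2685] 68.875
[-0.0009 -0.0013  0.2036]
```

View pics/w1.png

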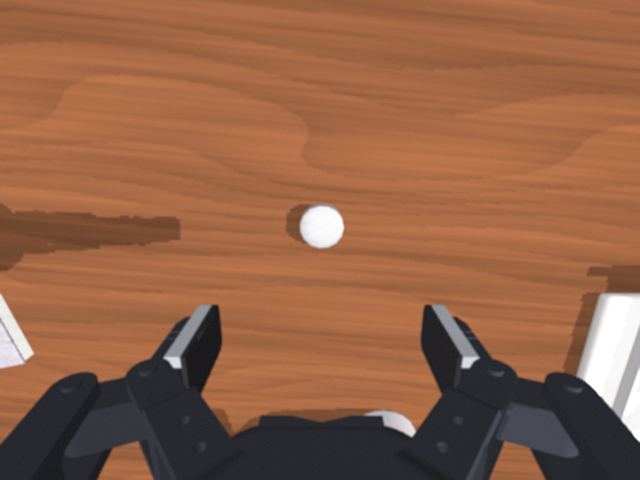

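The wrist view shows the cover at (322,226), centred between the jaws. The fit puts it at (0.485, -0.2685). I'll go down and grasp it.

{"fn": "carry_out", "kwargs": {"offset": [[0,-0.001,0.1],[0,-0.001,0.2],[0,-0.001,0.25],[0,-0.001,0.286],[0,-0.001,0.286],[0,-0.001,0.286]], "turn": [[0,0,0],[0,0,0],[0,0,0],[0,0,0],[0,0,0],[0,0,0]]}}

```text
clock: 4.15
tcp_pos: [0.4854, -0.269, 0.0191]
orientation: [-0.141, 3.137, 0.0]
contact_force: [-0.2, -0.4, -0.4]
grip_width: 0.0856
```

{"fn": "carry_out", "kwargs": {"offset": [[0,0,0],[0,0,0],[0,0,0],[0,0,0],[0,0,0],[0,0,0],[0,0,0],[0,0,0]], "turn": [[0,0,0],[0,0,0],[0,0,0],[0,0,0],[0,0,0],[0,0,0],[0,0,0],[0,0,0]], "hand": 1, "force": 25}}

```text
clock: 4.95
tcp_pos: [0.4849, -0.2699, 0.019]
orientation: [-0.138, 3.137, 0.0]
contact_force: [-0.3, 1.5, 8.1]
grip_width: 0.0343
```

```bash
python3 - <<'E'
from h import *
o=r.get_obs();print(o["tcp_pos"],o["contact_force"],o["grip_width"])
f=imaging.grab_frame("wrist");save(f,"w2.png")
E
```

```text
[ 0.4849 -0.2699  0.019 ] [-0.3397  1.5377  8.0553] 0.034333492241120395
```

View pics/w2.png

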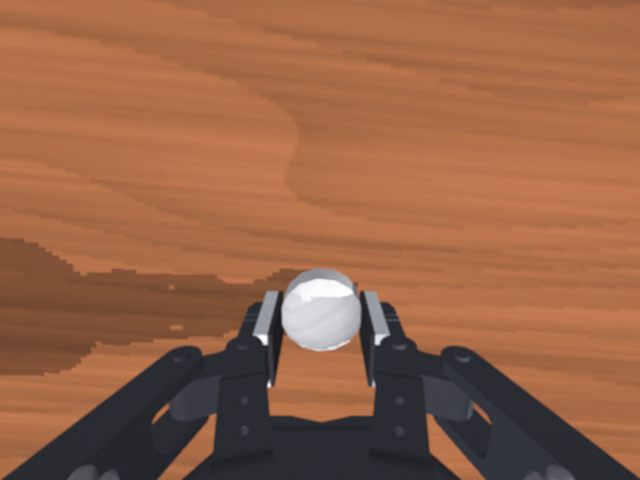

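The cover at (321,310) is held between the pads, whose tips are near row 292. The 8 N upward reading suggests the tips touch the table. I'll check the tip height from the calibration.

```bash
python3 - <<'E'
from h import *
o=r.get_obs();R=Ro.from_rotvec(o["orientation"]);f=imaging.grab_frame("wrist")
for x in (11,-11):
  for z in (8,12,14,16,19,22): print(x,z,[proj(f,o["tcp_pos"]+R.apply([x/1e3,s*.0175,z/1e3])).round(1) for s in(1,-1)])
g=f["pixels"][235:395,225:415];cv2.imwrite("pics/w2c.png",cv2.resize(g[...,::-1],None,fx=4,fy=3.7,interpolation=cv2.INTER_CUBIC)[:600])
E
```

```text
11 8 [array([360.6, 289.4]), array([279.9, 289.5])]
11 12 [array([359.6, 285.4]), array([280.9, 285.4])]
11 14 [array([359.2, 283.4]), array([281.4, 283.5])]
11 16 [array([358.7, 281.5]), array([281.9, 281.6])]
11 19 [array([358. , 278.8]), array([282.6, 278.8])]
11 22 [array([357.4, 276.1]), array([283.2, 276.1])]
-11 8 [array([358.9, 333.3]), array([281.7, 333.4])]
-11 12 [array([358. , 328.4]), array([282.7, 328.5])]
-11 14 [array([357.6, 326. ]), array([283.1, 326.1])]
-11 16 [array([357.1, 323.7]), array([283.5, 323.8])]
-11 19 [array([356.5, 320.4]), array([284.2, 320.4])]
-11 22 [array([355.9, 317.1]), array([284.8, 317.1])]
```

View pics/w2c.png

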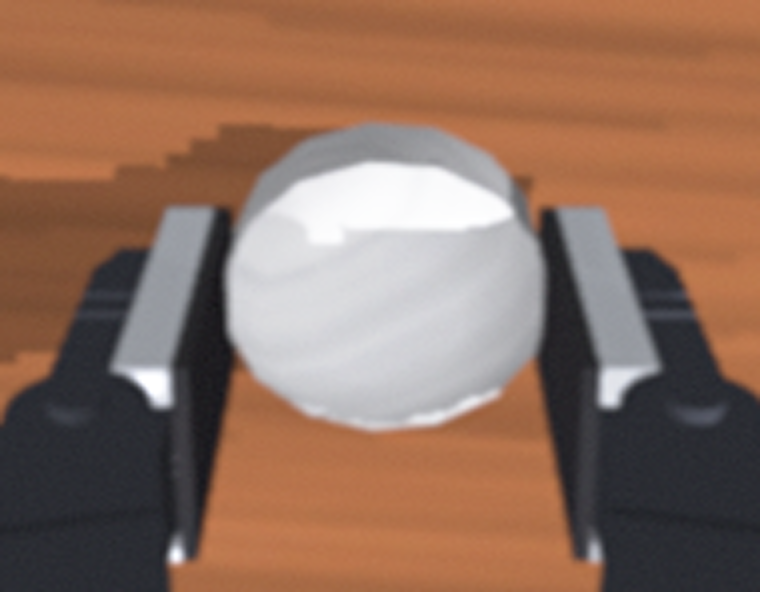

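The tip edge at row ~291 corresponds to only ~7 mm ahead of the TCP. The pads are therefore gripping the dome shoulder, which fits the width of 34.3 mm and the upward force. I'll reopen, lower by 5 mm and regrasp.

{"fn": "carry_out", "kwargs": {"offset": [[0,0,0],[0,0,0],[0,0,0],[0,0,0],[0,0,0.01],[0,0,0.01],[0,0,0.01]], "turn": [[0,0,0],[0,0,0],[0,0,0],[0,0,0],[0,0,0],[0,0,0],[0,0,0]], "hand": 0.3}}

```text
clock: 5.75
tcp_pos: [0.4842, -0.2697, 0.0128]
orientation: [0.138, -3.138, -0.0]
contact_force: [-0.0, 0.1, -0.6]
grip_width: 0.0597
```

{"fn": "carry_out", "kwargs": {"offset": [[0,0,0],[0,0,0],[0,0,0],[0,0,0],[0,0,0],[0,0,0],[0,0,0]], "turn": [[0,0,0],[0,0,0],[0,0,0],[0,0,0],[0,0,0],[0,0,0],[0,0,0]], "hand": 1, "force": 25}}

```text
clock: 6.45
tcp_pos: [0.4846, -0.27, 0.0133]
orientation: [-0.138, 3.138, -0.0]
contact_force: [-0.3, 0.2, 4.5]
grip_width: 0.0348
```

{"fn": "carry_out", "kwargs": {"offset": [[0,0,-0.02],[0,0,-0.1],[0,0,-0.1],[0,0,-0.1]], "turn": [[0,0,0],[0,0,0],[0,0,0],[0,0,0]]}}

```text
clock: 6.85
tcp_pos: [0.4851, -0.2697, 0.0641]
orientation: [-0.139, 3.137, -0.001]
contact_force: [-0.2, 0.3, -1.3]
grip_width: 0.035
```

```bash
python3 - <<'E'
from h import *
o=r.get_obs();R=Ro.from_rotvec(o["orientation"]);f=imaging.grab_frame("wrist")
print(o["tcp_pos"],o["contact_force"],o["grip_width"])
g=f["pixels"][235:395,225:415];cv2.imwrite("pics/w3c.png",cv2.resize(g[...,::-1],None,fx=4,fy=3.7,interpolation=cv2.INTER_CUBIC)[:600])
T=lambda x,y,z:proj(f,o["tcp_pos"]+R.apply(np.array([x,y,z])/1e3)).round(1)
for z in (5,8,11,14,17): print(z,"pad",T(11,-17.5,z),"cover bottom edge",T(18,0,z), T(-18,0,z),"top rim",T(0,18,z))
E
```

```text
[ 0.4851 -0.2697  0.0641] [-0.2183  0.2658 -1.3458] 0.03495683978196421
5 pad [279.2 292.8] cover bottom edge [320.3 277.7] [320.3 350.6] top rim [361.6 315.5]
8 pad [280.  289.6] cover bottom edge [320.3 274.8] [320.4 346.6] top rim [360.9 312. ]
11 pad [280.7 286.5] cover bottom edge [320.3 271.9] [320.4 342.7] top rim [360.2 308.6]
14 pad [281.4 283.6] cover bottom edge [320.3 269.2] [320.4 339. ] top rim [359.5 305.3]
17 pad [282.1 280.7] cover bottom edge [320.3 266.6] [320.4 335.3] top rim [358.8 302.1]
```

View pics/w3c.png

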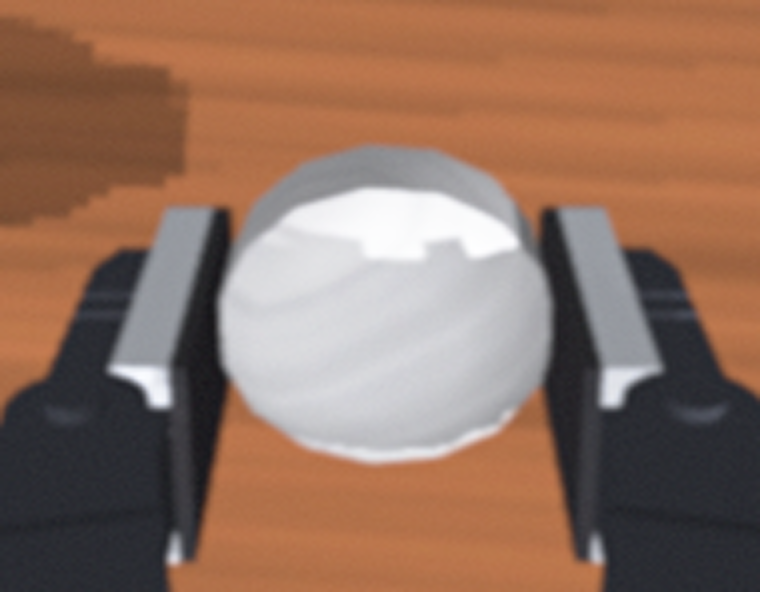

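The cover is held: its bottom edge is at row 274, a few mm beyond the pad tips at row 291. I'll carry it to above the nest.

{"fn": "carry_out", "kwargs": {"offset": [[0,0.05,-0.1],[-0.05,0.15,-0.19],[-0.1,0.24,-0.19],[-0.13,0.33,-0.19],[-0.16,0.42,-0.19],[-0.2,0.51,-0.19],[-0.23,0.6,-0.19],[-0.247,0.661,-0.19]], "turn": [[0,0,0],[0,0,0],[0,0,0],[0,0,0],[0,0,0],[0,0,0],[0,0,0],[0,0,0]]}}

```text
clock: 7.7
tcp_pos: [0.578, 0.073, 0.157]
orientation: [0.14, -3.137, 0.0]
contact_force: [0.2, -0.6, -0.6]
grip_width: 0.0346
```

{"fn": "carry_out", "kwargs": {"offset": [[0,0,0],[0,0,0],[0,0,0]], "turn": [[0,0,0],[0,0,0],[0,0,0]]}}

```text
clock: 8.0
tcp_pos: [0.5776, 0.0688, 0.1573]
orientation: [0.136, -3.137, 0.002]
contact_force: [0.5, -0.3, -0.8]
grip_width: 0.0347
```

```bash
python3 - <<'E'
from h import *
o=r.get_obs();R=Ro.from_rotvec(o["orientation"]);f=imaging.grab_frame("wrist");save(f,"w4.png")
print(o["tcp_pos"],o["contact_force"],o["grip_width"],proj(f,[.579,.07,.03]))
E
```

```text
[0.5776 0.0688 0.1573] [ 0.5016 -0.3059 -0.7536] 0.03471158627405645 [321.9676 234.8291]
```

View pics/w4.png

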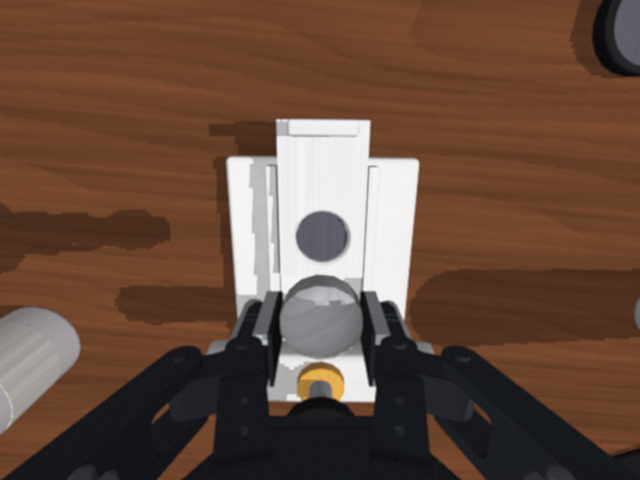

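The nest is at (321,237), the held cover at (321,317), the brass bush at (321,383) and the tab at (323,128). The press is aligned with the tool. Next I'll fit the nest and the held cover in this same picture.

```bash
cat >> h.py <<'E'
from scipy.optimize import minimize
def coverpts(c,z0):
    a=np.linspace(0,2*np.pi,60)
    p=np.array([[18*np.cos(t),18*np.sin(t),z] for z in (0,13) for t in a]+[[12*np.cos(t),12*np.sin(t),16] for t in a])/1e3
    return p+[c[0],c[1],z0]
E
python3 - <<'E'
from h import *
o=r.get_obs();R=Ro.from_rotvec(o["orientation"]);f=imaging.grab_frame("wrist")
g=cv2.cvtColor(f["pixels"],cv2.COLOR_RGB2GRAY)
print(g[190:290:4,321],g[237,285:360:4])
p,s=blob(f,321,237,60,140,34);n=ray(f,*p,.030);print("nest",p,s,n)
mo=outline_of("cover","wrist");m=mo[0]["region"];q=np.argwhere(m)[:,::-1];print("cover mask",mo[0]["score"],m.sum(),q.min(0),q.max(0))
t=o["tcp_pos"];
h=np.array([proj(f,x) for x in coverpts(t[:2],t[2]-.0133)]);print("expected hull",h.min(0),h.max(0))
for dz in (.011,.0133,.016):
  # bounding-box match excluding left/right occlusion: use col mid & top/bottom rows
  def c(v):
    h=np.array([proj(f,x) for x in coverpts(t[:2]+v,t[2]-dz)]);return (h[:,1].min()-q[:,1].min()+.5)**2+(h[:,1].max()-q[:,1].max()-.5)**2+((h[:,0].min()+h[:,0].max())/2-(q[:,0].min()+q[:,0].max())/2)**2
  s=minimize(c,[0,0],method="Nelder-Mead",options=dict(initial_simplex=[[0,0],[.003,0],[0,.003]]));print(dz,"cover-tcp tool",R.inv().apply([*s.x,0])[:2],s.fun)
print("nest-tcp tool",R.inv().apply(n-t))
E
```

```text
[240 240 240 239 239 181  94  96  97  96  96  96  97  97  96  93  97  94
 197 237 239 201  90  86 138] [238 237 235 113  96  96  93  94  96  97  99  95  96  94  97  74 149 239
 242]
nest [322.716  235.5583] [ 297  211   52   50 2028] [0.5798 0.0702 0.03  ]
cover mask 0.71 5714 [279 274] [361 359]
expected hull [277.7262 269.8188] [362.9194 357.2086]
0.011 cover-tcp tool [-0.0002 -0.0001] 3.515231631014339
0.0133 cover-tcp tool [-0.0015 -0.0001] 0.6586520927590528
0.016 cover-tcp tool [-0.0031 -0.0001] 0.15343484797834825
nest-tcp tool [-0.0024  0.0017  0.1275]
```

{"fn": "carry_out", "kwargs": {"offset": [[-0.002,0.0035,0.08],[-0.002,0.0035,0.15],[-0.002,0.0035,0.2],[-0.002,0.0035,0.2],[-0.002,0.0035,0.2]], "turn": [[0,0,0],[0,0,0],[0,0,0],[0,0,0],[0,0,0]]}}

```text
clock: 8.65
tcp_pos: [0.5794, 0.0711, 0.0585]
orientation: [0.136, -3.138, 0.001]
contact_force: [0.9, -1.1, 0.4]
grip_width: 0.0346
```

```bash
python3 - <<'E'
from h import *
o=r.get_obs();R=Ro.from_rotvec(o["orientation"]);f=imaging.grab_frame("wrist")
print(o["tcp_pos"],o["contact_force"],rel([.5795,.0705,.048]))
g=f["pixels"][215:365,225:415];cv2.imwrite("pics/w5c.png",cv2.resize(g[...,::-1],None,fx=4,fy=4,interpolation=cv2.INTER_CUBIC))
E
```

```text
[0.5794 0.0711 0.0585] [ 0.8559 -1.1286  0.3866] [ 0.0015 -0.0018  0.0227]
```

View pics/w5c.png

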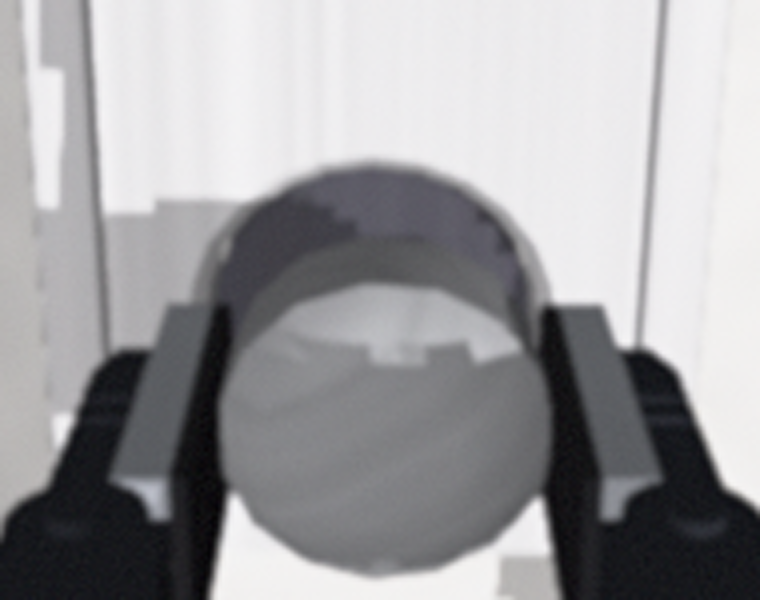

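The nest mouth spans crop columns 195–555 with its far rim at row 160, and the cover spans 220–550 with its bottom edge at row 240. The cover is about 1.3 mm too far in +y. I'll work out x as well.

```bash
python3 - <<'E'
from h import *
o=r.get_obs();R=Ro.from_rotvec(o["orientation"]);t=o["tcp_pos"];f=imaging.grab_frame("wrist")
T=lambda u,v,z:R.inv().apply(ray(f,225+u/4,215+v/4,z)-t)*1e3
print("nest rim",T(377,160,.0345)-[20.8,0,0],"inner",T(377,168,.0345)-[20.5,0,0])
for d in(.012,.0133,.0145):print("cover",T(385,240,t[2]-d)-[18,0,0])
print("nest y",(T(195,300,.0345)+T(555,300,.0345))/2,"cover y",(T(220,420,t[2]-.003)+T(550,420,t[2]-.003))/2, "carrier",T(107,350,.0345),T(638,350,.0345))
e=[T(87,10,.0345),T(107,350,.0345),T(663,10,.0345),T(638,350,.0345)];print(e)
E
```

```text
nest rim [-0.1916 -0.4611 24.8216] inner [-0.9014 -0.463  24.8233]
cover [-1.9118  0.4625 11.9731]
cover [-2.4939  0.4644 13.2741]
cover [-3.0313  0.4661 14.475 ]
nest y [ 2.3553 -0.7369 24.8521] cover y [-1.0338  0.4501  3.0017] carrier [ -4.4565 -33.8345  24.8647] [-4.4964 31.7159 24.8624]
[array([ 38.8612, -33.3916,  24.7923]), array([ -4.4565, -33.8345,  24.8647]), array([38.8305, 32.0887, 24.7901]), array([-4.4964, 31.7159, 24.8624])]
```

{"fn": "carry_out", "kwargs": {"offset": [[0.0028,-0.0022,0],[0.0028,-0.0022,0.01],[0.0028,-0.0022,0.018],[0.0028,-0.0022,0.018]], "turn": [[0,0,0],[0,0,0],[0,0,0],[0,0,0]]}}

```text
clock: 9.15
tcp_pos: [0.5775, 0.0711, 0.0486]
orientation: [0.139, -3.138, -0.0]
contact_force: [0.5, 0.5, 0.1]
grip_width: 0.0347
```

```bash
python3 - <<'E'
from h import *
o=r.get_obs();f=imaging.grab_frame("wrist")
print(o["tcp_pos"],o["contact_force"])
g=f["pixels"][215:365,225:415];cv2.imwrite("pics/w6c.png",cv2.resize(g[...,::-1],None,fx=4,fy=4,interpolation=cv2.INTER_CUBIC))
E
```

```text
[0.5775 0.0711 0.0486] [0.5202 0.4889 0.1068]
```

View pics/w6c.png

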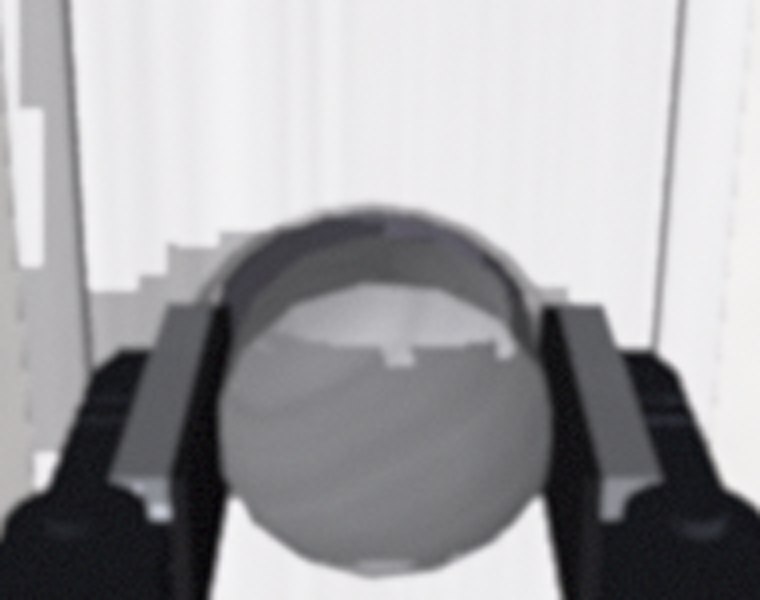

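The nest rim top is at crop row 205 and the cover's bottom edge at row 240; the carrier's mid column is 372 against the cover's 385.

```bash
python3 - <<'E'
from h import *
o=r.get_obs();R=Ro.from_rotvec(o["orientation"]);t=o["tcp_pos"];f=imaging.grab_frame("wrist");print(t,o["contact_force"])
T=lambda u,v,z:R.inv().apply(ray(f,225+u/4,215+v/4,z)-t)*1e3
print("nest rim",T(377,205,.0345)-[20.8,0,0],"inner",T(377,213,.0345)-[20.5,0,0])
for d in(.012,.0133,.0145):print("cover",T(385,240,t[2]-d)-[18,0,0])
print("carrier mid",(T(90,350,.0345)+T(655,350,.0345))/2,"cover y",(T(220,420,t[2]-.003)+T(550,420,t[2]-.003))/2)
E
```

```text
[0.5776 0.071  0.0488] [-0.0875 -0.4902 -0.564 ]
nest rim [-1.5638 -0.4515 14.3057] inner [-2.2242 -0.4533 14.305 ]
cover [-1.9684  0.4324 12.0116]
cover [-2.55    0.4342 13.3112]
cover [-3.0869  0.4359 14.5108]
carrier mid [ 1.2317 -0.9985 14.2927] cover y [-1.0737  0.4196  2.9992]
```

{"fn": "carry_out", "kwargs": {"offset": [[0.0008,-0.0024,0],[0.0008,-0.0024,0],[0.0008,-0.0024,0.004],[0.0008,-0.0024,0.008],[0.0008,-0.0024,0.008]], "turn": [[0,0,0],[0,0,0],[0,0,0],[0,0,0],[0,0,0]]}}

```text
clock: 9.75
tcp_pos: [0.5807, 0.0698, 0.0477]
orientation: [-0.137, 3.132, 0.002]
contact_force: [-1.2, 0.3, 15.8]
grip_width: 0.0345
```

{"fn": "carry_out", "kwargs": {"offset": [[0,0,-0.008],[0,0,-0.012],[0,0,-0.012]], "turn": [[0,0,0],[0,0,0],[0,0,0]]}}

```text
clock: 10.05
tcp_pos: [0.5774, 0.0698, 0.0511]
orientation: [0.139, -3.138, -0.0]
contact_force: [-0.2, 0.2, -0.8]
grip_width: 0.0346
```

```bash
python3 - <<'E'
from h import *
for i in range(3):
    o=r.get_obs();print(o["tcp_pos"],o["orientation"],o["contact_force"]);f=imaging.grab_frame("wrist")
g=f["pixels"][215:365,225:415];cv2.imwrite("pics/w7c.png",cv2.resize(g[...,::-1],None,fx=4,fy=4,interpolation=cv2.INTER_CUBIC))
E
```

```text
[0.5774 0.0698 0.0511] [ 0.1386 -3.1382 -0.0001] [-0.1926  0.219  -0.8111]
[0.5773 0.0698 0.0509] [ 0.1387 -3.138   0.0001] [-0.0354  0.7943 -0.245 ]
[0.5772 0.0697 0.0507] [ 0.1387 -3.1377  0.0002] [ 0.4538  0.1351 -0.719 ]
```

View pics/w7c.png

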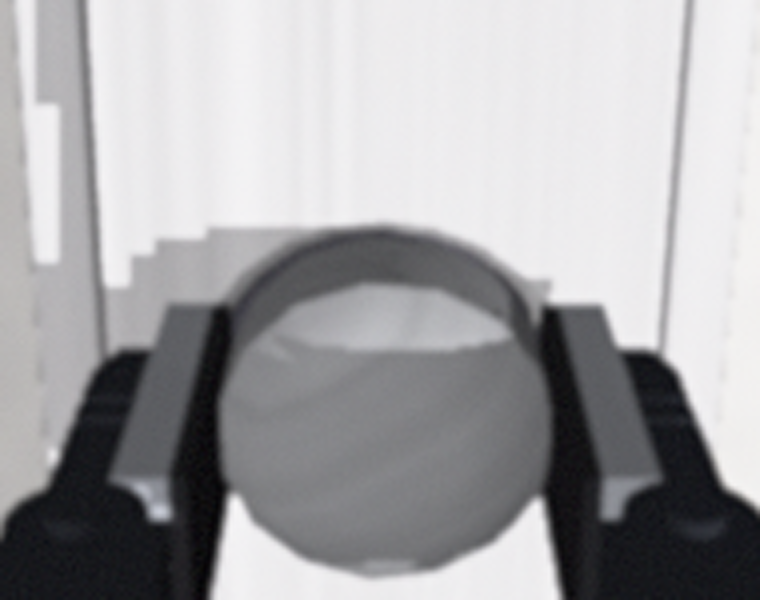

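The carrier is now well centred in y (383 against 385), but the rim moved to crop row 225, so the contact nudged the carrier inward. I'll recompute x.

```bash
cat > m.py <<'E'
from h import *
import sys
def meas(rim,inner,cb,cm=(105,662,350),cc=385):
    o=r.get_obs();R=Ro.from_rotvec(o["orientation"]);t=o["tcp_pos"];f=imaging.grab_frame("wrist");print(t,o["contact_force"])
    T=lambda u,v,z:R.inv().apply(ray(f,225+u/4,215+v/4,z)-t)*1e3
    print("nest rim",T(380,rim,.0345)-[20.8,0,0],"inner",T(380,inner,.0345)-[20.5,0,0],"carrier mid",(T(cm[0],cm[2],.0345)+T(cm[1],cm[2],.0345))/2)
    for d in(.012,.0133,.0145):print("cover",T(cc,cb,t[2]-d)-[18,0,0])
    return f
E
python3 - <<'E'
from m import *
f=meas(225,231,240)
g=cv2.cvtColor(f["pixels"],cv2.COLOR_RGB2GRAY)
print([(i+260,int(x)) for i,x in enumerate(g[260:300,320])])
print([(i+225,int(x)) for i,x in enumerate(g[355:357,265:375].mean(0))][::3])
E
```

```text
[0.5772 0.0697 0.0507] [-1.059   0.7924 -0.7398]
nest rim [-4.7452 -0.141  16.2273] inner [-5.1817 -0.1419 16.2267] carrier mid [ 0.2522  0.2504 16.2144]
cover [-1.9062  0.4177 12.013 ]
cover [-2.4876  0.4195 13.3126]
cover [-3.0243  0.4212 14.5121]
[(260, 237), (261, 237), (262, 236), (263, 236), (264, 237), (265, 238), (266, 237), (267, 238), (268, 236), (269, 230), (270, 203), (271, 157), (272, 110), (273, 77), (274, 75), (275, 83), (276, 84), (277, 85), (278, 86), (279, 83), (280, 84), (281, 81), (282, 82), (283, 82), (284, 85), (285, 106), (286, 142), (287, 166), (288, 174), (289, 176), (290, 176), (291, 177), (292, 180), (293, 181), (294, 186), (295, 185), (296, 187), (297, 190), (298, 190), (299, 189)]
[(225, 19), (228, 34), (231, 32), (234, 16), (237, 25), (240, 218), (243, 240), (246, 240), (249, 237), (252, 237), (255, 236), (258, 235), (261, 216), (264, 179), (267, 139), (270, 125), (273, 124), (276, 140), (279, 148), (282, 147), (285, 145), (288, 128), (291, 108), (294, 116), (297, 179), (300, 231), (303, 237), (306, 238), (309, 237), (312, 237), (315, 237), (318, 237), (321, 238), (324, 82), (327, 16), (330, 28), (333, 33)]
```

{"fn": "carry_out", "kwargs": {"offset": [[-0.0052,-0.0004,0],[-0.0052,-0.0004,0],[-0.0052,-0.0004,0]], "turn": [[0,0,0],[0,0,0],[0,0,0]]}}

```text
clock: 10.55
tcp_pos: [0.5803, 0.0697, 0.051]
orientation: [-0.138, 3.139, -0.0]
contact_force: [-0.1, 0.8, -0.7]
grip_width: 0.0345
```

```bash
python3 - <<'E'
from m import *
o=r.get_obs();f=imaging.grab_frame("wrist");R=Ro.from_rotvec(o["orientation"]);t=o["tcp_pos"]
g=cv2.cvtColor(f["pixels"],cv2.COLOR_RGB2GRAY);print(t,o["contact_force"])
c=g[235:292,316:326].mean(1);d=np.diff(c);rows=np.arange(235,291)+.5
print([(int(i+235),int(x)) for i,x in enumerate(c)][5:])
v=g[296:300].mean(0);print([(u,int(v[u])) for u in list(range(244,262))+list(range(380,396))])
E
```

```text
[0.5803 0.0697 0.051 ] [-0.062   0.8212 -0.6508]
[(240, 236), (241, 236), (242, 236), (243, 236), (244, 236), (245, 235), (246, 236), (247, 236), (248, 235), (249, 236), (250, 235), (251, 235), (252, 236), (253, 235), (254, 235), (255, 235), (256, 235), (257, 236), (258, 236), (259, 235), (260, 236), (261, 236), (262, 234), (263, 222), (264, 189), (265, 154), (266, 120), (267, 98), (268, 92), (269, 90), (270, 84), (271, 76), (272, 73), (273, 75), (274, 80), (275, 83), (276, 85), (277, 86), (278, 85), (279, 86), (280, 86), (281, 85), (282, 85), (283, 85), (284, 87), (285, 105), (286, 137), (287, 162), (288, 171), (289, 172), (290, 174), (291, 175)]
[(244, 177), (245, 176), (246, 175), (247, 174), (248, 171), (249, 154), (250, 126), (251, 121), (252, 150), (253, 175), (254, 180), (255, 178), (256, 176), (257, 173), (258, 173), (259, 174), (260, 175), (261, 175), (380, 238), (381, 237), (382, 237), (383, 236), (384, 236), (385, 236), (386, 236), (387, 238), (388, 237), (389, 222), (390, 182), (391, 177), (392, 214), (393, 233), (394, 237), (395, 237)]
```

{"fn": "carry_out", "kwargs": {"offset": [[0.001,-0.0006,0.003],[0.001,-0.0006,0.006],[0.001,-0.0006,0.006],[0.001,-0.0006,0.006]], "turn": [[0,0,0],[0,0,0],[0,0,0],[0,0,0]]}}

```text
clock: 11.0
tcp_pos: [0.5797, 0.0694, 0.048]
orientation: [0.138, -3.138, -0.0]
contact_force: [-0.2, 0.0, 0.2]
grip_width: 0.0345
```

{"fn": "carry_out", "kwargs": {"offset": [[0,0,0.001],[0,0,0.002],[0,0,0.003],[0,0,0.003]], "turn": [[0,0,0],[0,0,0],[0,0,0],[0,0,0]]}}

```text
clock: 11.4
tcp_pos: [0.5807, 0.0695, 0.0477]
orientation: [-0.138, 3.137, 0.001]
contact_force: [-1.9, 0.1, 8.7]
grip_width: 0.0348
```

{"fn": "carry_out", "kwargs": {"offset": [[0,0,-0.003],[0,0,-0.003],[0,0,-0.003]], "turn": [[0,0,0],[0,0,0],[0,0,0]]}}

```text
clock: 11.7
tcp_pos: [0.5795, 0.0694, 0.0479]
orientation: [0.138, -3.138, 0.0]
contact_force: [-0.0, 0.5, -0.8]
grip_width: 0.0347
```

```bash
python3 - <<'E'
from m import *
o=r.get_obs();f=imaging.grab_frame("wrist");print(o["tcp_pos"],o["contact_force"])
g=cv2.cvtColor(f["pixels"],cv2.COLOR_RGB2GRAY)
c=g[235:292,316:326].mean(1);print([(int(i+235),int(x)) for i,x in enumerate(c)][20:])
v=g[296:300].mean(0);print([(u,int(v[u])) for u in list(range(244,256))+list(range(384,396))])
E
```

```text
[0.5795 0.0694 0.0479] [-0.0045  0.4964 -0.798 ]
[(255, 235), (256, 235), (257, 235), (258, 235), (259, 236), (260, 235), (261, 235), (262, 236), (263, 235), (264, 236), (265, 235), (266, 235), (267, 236), (268, 234), (269, 224), (270, 194), (271, 159), (272, 118), (273, 84), (274, 76), (275, 81), (276, 84), (277, 84), (278, 84), (279, 84), (280, 84), (281, 83), (282, 83), (283, 82), (284, 86), (285, 104), (286, 137), (287, 162), (288, 171), (289, 173), (290, 174), (291, 176)]
[(244, 176), (245, 175), (246, 174), (247, 171), (248, 155), (249, 128), (250, 120), (251, 150), (252, 174), (253, 180), (254, 179), (255, 176), (384, 236), (385, 236), (386, 236), (387, 236), (388, 236), (389, 237), (390, 237), (391, 225), (392, 186), (393, 177), (394, 213), (395, 232)]
```

```bash
python3 - <<'E'
from m import *
meas((270-215)*4,(272.3-215)*4,(274.3-215)*4,((249.6-225)*4,(392.4-225)*4,(298-215)*4))
E
```

```text
[0.5795 0.0694 0.0479] [-0.9139  0.2197 -0.8667]
nest rim [-2.9375 -0.1196 13.3835] inner [-3.7432 -0.1209 13.383 ] carrier mid [ 4.0564  0.3224 13.3772]
cover [-1.597   0.4314 12.0074]
cover [-2.1755  0.4332 13.3071]
cover [-2.7094  0.4349 14.5069]
```

{"fn": "carry_out", "kwargs": {"offset": [[-0.0022,-0.0004,0],[-0.0022,-0.0004,0],[-0.0022,-0.0004,0]], "turn": [[0,0,0],[0,0,0],[0,0,0]]}}

```text
clock: 12.1
tcp_pos: [0.5809, 0.0693, 0.048]
orientation: [0.138, -3.138, 0.0]
contact_force: [-0.1, -1.2, -1.0]
grip_width: 0.0349
```

{"fn": "carry_out", "kwargs": {"offset": [[0,0,0],[0,0,0],[0,0,0],[0,0,0],[0,0,-0.02],[0,0,-0.08],[0,0,-0.16],[0,0,-0.2]], "turn": [[0,0,0],[0,0,0],[0,0,0],[0,0,0],[0,0,0],[0,0,0],[0,0,0],[0,0,0]], "hand": 0.3}}

```text
clock: 12.9
tcp_pos: [0.5823, 0.0691, 0.1518]
orientation: [-0.137, 3.135, 0.001]
contact_force: [0.9, 0.2, -0.3]
grip_width: 0.0596
```

```bash
python3 - <<'E'
from m import *
o=r.get_obs();f=imaging.grab_frame("wrist");print(o["tcp_pos"],o["contact_force"],o["grip_width"])
g=f["pixels"][100:300,200:440];a=cv2.resize(g[...,::-1],None,fx=3.3,fy=2.95,interpolation=cv2.INTER_CUBIC);cv2.imwrite("pics/w8c.png",a)
E
```

```text
[0.5823 0.0691 0.1518] [ 0.927   0.1918 -0.2975] 0.05961201420244751
```

View pics/w8c.png

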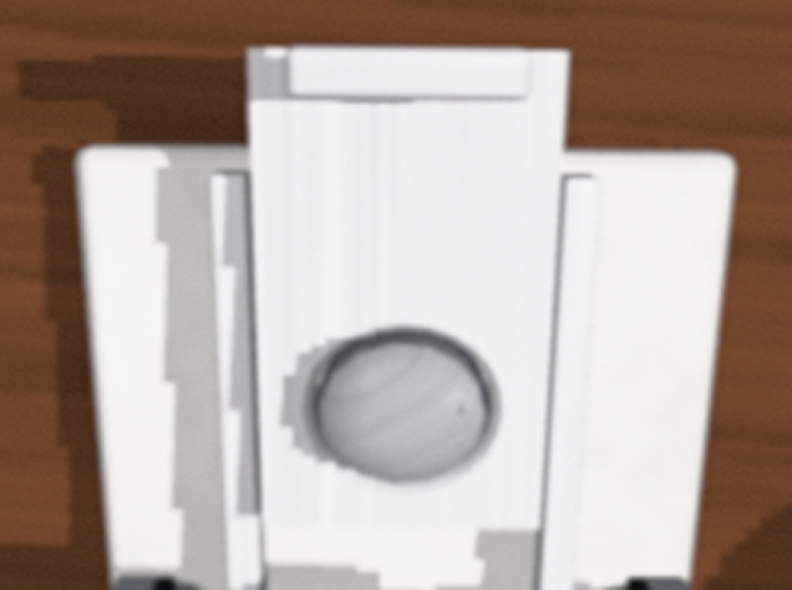

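The cover sits inside the nest with a thin, even ring around it, centred at crop (404,406). The tab's top face spans crop columns 290–527 and rows 48–97. Next I'll locate the tab face.

```bash
python3 - <<'E'
from h import *
o=r.get_obs();f=imaging.grab_frame("wrist");R=Ro.from_rotvec(o["orientation"]);t=o["tcp_pos"]
P=lambda u,v,z:ray(f,200+u/3.3,100+v/2.95,z)
for n,p in dict(nest=P(404,406,.0345),tabfront=P(408,48,.0645),tabback=P(408,98,.0645),cover=P(404,401,.044)).items(): print(n,p,R.inv().apply(p-t)*1e3)
print(R.as_matrix()[:,0],o["joints"])
E
```

```text
nest [0.586  0.0711 0.0345] [ -1.5775   1.4655 119.6318]
tabfront [0.5009 0.0641 0.0645] [83.6104  1.9554 88.9813]
tabback [0.5104 0.065  0.0645] [74.0422  1.9757 89.0544]
cover [0.5816 0.0707 0.044 ] [  2.7989   1.4169 110.0981]
[-0.9962 -0.0873 -0.0076] [-0.5505  0.4597  0.4268  1.8818 -0.2493  0.8442  1.6609]
```

{"fn": "carry_out", "kwargs": {"offset": [[0.1,0.004,0],[0.2,0.004,0],[0.22,0.004,0],[0.22,0.004,0.06],[0.22,0.004,0.14],[0.22,0.004,0.184],[0.22,0.004,0.184],[0.22,0.004,0.184]], "turn": [[0,0,0],[0,0,0],[0,0,0],[0,0,0],[0,0,0],[0,0,0],[0,0,0],[0,0,0]], "hand": 1}}

```text
clock: 13.8
tcp_pos: [0.4713, 0.0614, 0.0562]
orientation: [0.138, -3.138, 0.001]
contact_force: [0.2, -0.4, -0.3]
grip_width: 0.0002
```

{"fn": "carry_out", "kwargs": {"offset": [[-0.02,0,0],[-0.03,0,0],[-0.045,0,0],[-0.06,0,0],[-0.075,0,0],[-0.09,0,0],[-0.105,0,0],[-0.12,0,0]], "turn": [[0,0,0],[0,0,0],[0,0,0],[0,0,0],[0,0,0],[0,0,0],[0,0,0],[0,0,0]]}}

```text
clock: 14.6
tcp_pos: [0.5315, 0.0668, 0.056]
orientation: [0.138, -3.138, 0.0]
contact_force: [-3.3, -1.3, 2.0]
grip_width: 0.0002
```

{"fn": "carry_out", "kwargs": {"offset": [[-0.01,0,0],[-0.02,0,0],[-0.028,0,0],[-0.034,0,0],[-0.038,0,0],[-0.042,0,0],[-0.046,0,0],[-0.05,0,0]], "turn": [[0,0,0],[0,0,0],[0,0,0],[0,0,0],[0,0,0],[0,0,0],[0,0,0],[0,0,0]]}}

```text
clock: 15.4
tcp_pos: [0.5551, 0.0689, 0.056]
orientation: [0.138, -3.137, 0.0]
contact_force: [-7.9, -2.8, 6.0]
grip_width: -0.0001
```

{"fn": "carry_out", "kwargs": {"offset": [[-0.003,0,0],[-0.005,0,0],[-0.005,0,0],[-0.005,0,0]], "turn": [[0,0,0],[0,0,0],[0,0,0],[0,0,0]]}}

```text
clock: 15.8
tcp_pos: [0.5551, 0.0689, 0.0557]
orientation: [0.138, -3.132, -0.0]
contact_force: [-11.8, -2.6, 7.8]
grip_width: -0.0001
```

The carrier is hard against its stop: x has stopped at 0.5551, where the geometry predicts 0.555. I'll back off and rise to look at the cap.

{"fn": "carry_out", "kwargs": {"offset": [[0.03,0,0],[0.05,0,0],[0.05,0,-0.1],[0.05,0,-0.2],[0.05,0,-0.3],[0.05,0,-0.4],[0.05,0,-0.48],[0.05,0,-0.48]], "turn": [[0,0,0],[0,0,0],[0,0,0],[0,0,0],[0,0,0],[0,0,0],[0,0,0],[0,0,0]]}}

```text
clock: 16.6
tcp_pos: [0.5369, 0.0678, 0.3025]
orientation: [-0.138, 3.127, 0.006]
contact_force: [0.4, 0.1, -0.9]
grip_width: 0.0
```

{"fn": "carry_out", "kwargs": {"offset": [[-0.1,0,0],[-0.2,0.0,0],[-0.24,0,0],[-0.24,0,0],[-0.24,0,0]], "turn": [[0,0,0],[0,0,0],[0,0,0],[0,0,0],[0,0,0]]}}

```text
clock: 17.1
tcp_pos: [0.6526, 0.0777, 0.2951]
orientation: [0.138, -3.137, 0.001]
contact_force: [-1.0, 0.0, 0.3]
grip_width: -0.0
```

```bash
python3 - <<'E'
from h import *
o=r.get_obs();f=imaging.grab_frame("wrist");save(f,"w9.png");R=Ro.from_rotvec(o["orientation"]);t=o["tcp_pos"];print(t,o["contact_force"])
u=proj(f,[.651,.076,.148]);print("expect cap",u)
p,s=blob(f,*u,0,70,45);q=ray(f,*p,.146);print(p,s,q,R.inv().apply(q-t)/.5)
for d in look_for("cap_top","wrist")[:1]: print(d["score"],world(f,d["xyz"]))
m=outline_of("cap","wrist")
for x in m[:2]:
    w=np.argwhere(x["region"])[:,::-1];print(x["score"],w.min(0),w.max(0),len(w),ray(f,*((w.min(0)+w.max(0))/2),.146))
e=imaging.grab_frame("scene")
g=cv2.cvtColor(e["pixels"],cv2.COLOR_RGB2GRAY);
E
```

```text
[0.6526 0.0777 0.2951] [-0.9825  0.0486  0.3099]
expect cap [318.698  223.7366]
[317.8026 222.6723] [ 295  200   46   46 1609] [0.6507 0.0752 0.146 ] [ 0.0038 -0.0045  0.2982]
0.73 [0.6508 0.0773 0.1461]
0.76 [294 199] [341 247] 1825 [0.651 0.075 0.146]
```

View pics/w9.png

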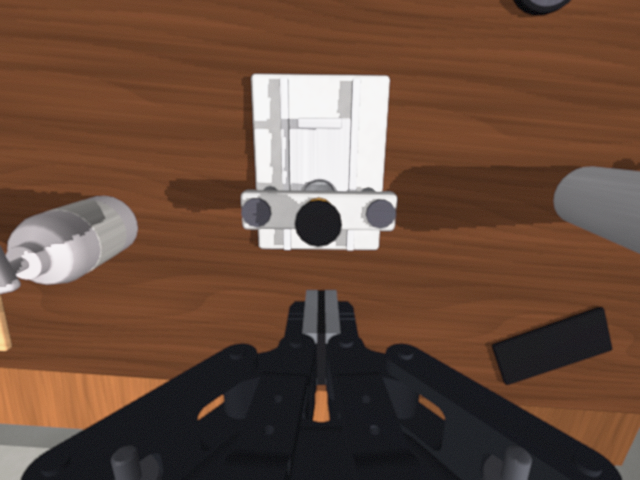

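The cap is at (318,223), on the axis. The carrier is fully in and the cover's edge shows under the bridge at (318,187). I'll approach the cap.

{"fn": "carry_out", "kwargs": {"offset": [[0.0035,-0.004,0.06],[0.0035,-0.004,0.13],[0.0035,-0.004,0.19],[0.0035,-0.004,0.23],[0.0035,-0.004,0.245],[0.0035,-0.004,0.245],[0.0035,-0.004,0.245]], "turn": [[0,0,0],[0,0,0],[0,0,0],[0,0,0],[0,0,0],[0,0,0],[0,0,0]]}}

```text
clock: 18.0
tcp_pos: [0.652, 0.0756, 0.175]
orientation: [-0.138, 3.137, 0.001]
contact_force: [-0.5, -0.4, 0.3]
grip_width: -0.0002
```

{"fn": "carry_out", "kwargs": {"offset": [[0,0,0.004],[0,0,0.008],[0,0,0.012],[0,0,0.016],[0,0,0.02],[0,0,0.024],[0,0,0.026],[0,0,0.026]], "turn": [[0,0,0],[0,0,0],[0,0,0],[0,0,0],[0,0,0],[0,0,0],[0,0,0],[0,0,0]]}}

```text
clock: 18.8
tcp_pos: [0.6513, 0.0755, 0.1605]
orientation: [0.138, -3.138, -0.0]
contact_force: [-0.8, 0.3, 1.5]
grip_width: -0.0
```

{"fn": "carry_out", "kwargs": {"offset": [[0,0,0.004],[0,0,0.007],[0,0,0.01],[0,0,0.013],[0,0,0.016],[0,0,0.018],[0,0,0.02],[0,0,0.02]], "turn": [[0,0,0],[0,0,0],[0,0,0],[0,0,0],[0,0,0],[0,0,0],[0,0,0],[0,0,0]]}}

```text
clock: 19.6
tcp_pos: [0.6514, 0.0755, 0.1505]
orientation: [-0.138, 3.138, -0.0]
contact_force: [-0.3, 0.2, 2.2]
grip_width: 0.0001
```

{"fn": "carry_out", "kwargs": {"offset": [[0,0,0.002],[0,0,0.004],[0,0,0.006],[0,0,0.008],[0,0,0.01],[0,0,0.01]], "turn": [[0,0,0],[0,0,0],[0,0,0],[0,0,0],[0,0,0],[0,0,0]]}}

```text
clock: 20.2
tcp_pos: [0.6514, 0.0755, 0.1455]
orientation: [-0.138, 3.138, -0.0]
contact_force: [0.3, 0.3, 3.1]
grip_width: 0.0001
```

{"fn": "carry_out", "kwargs": {"offset": [[0,0,0.002],[0,0,0.004],[0,0,0.006],[0,0,0.008],[0,0,0.01],[0,0,0.01]], "turn": [[0,0,0],[0,0,0],[0,0,0],[0,0,0],[0,0,0],[0,0,0]]}}

```text
clock: 20.8
tcp_pos: [0.6515, 0.0755, 0.1416]
orientation: [-0.138, 3.138, 0.001]
contact_force: [-1.7, 0.1, 8.4]
grip_width: 0.0003
```

{"fn": "carry_out", "kwargs": {"offset": [[0,0,0.0015],[0,0,0.003],[0,0,0.0045],[0,0,0.006],[0,0,0.0075],[0,0,0.0075]], "turn": [[0,0,0],[0,0,0],[0,0,0],[0,0,0],[0,0,0],[0,0,0]]}}

```text
clock: 21.4
tcp_pos: [0.6516, 0.0755, 0.1391]
orientation: [-0.138, 3.138, 0.002]
contact_force: [-6.7, 0.4, 19.2]
grip_width: -0.0002
```

The force is 19 N after ~6 mm past the soft stop at ~0.145, so this is the firm stop. I'll hold briefly, then release slowly.

{"fn": "carry_out", "kwargs": {"offset": [[0,0,0],[0,0,0],[0,0,0],[0,0,0]], "turn": [[0,0,0],[0,0,0],[0,0,0],[0,0,0]]}}

```text
clock: 21.8
tcp_pos: [0.6515, 0.0755, 0.1391]
orientation: [-0.138, 3.138, 0.002]
contact_force: [-6.6, -0.9, 18.0]
grip_width: 0.0
```

{"fn": "carry_out", "kwargs": {"offset": [[0,0,-0.01],[0,0,-0.03],[0,0,-0.05],[0,0,-0.08],[0,0,-0.14],[0,0,-0.22],[0,0,-0.3],[0,0,-0.3]], "turn": [[0,0,0],[0,0,0],[0,0,0],[0,0,0],[0,0,0],[0,0,0],[0,0,0],[0,0,0]]}}

```text
clock: 22.6
tcp_pos: [0.6543, 0.0751, 0.294]
orientation: [-0.137, 3.128, 0.003]
contact_force: [0.4, 0.1, 0.0]
grip_width: 0.0002
```

{"fn": "carry_out", "kwargs": {"offset": [[0.1,0,0],[0.16,0,0],[0.16,0,0],[0.16,0,0]], "turn": [[0,0,0],[0,0,0],[0,0,0],[0,0,0]]}}

```text
clock: 23.0
tcp_pos: [0.5713, 0.0686, 0.2873]
orientation: [-0.139, 3.138, 0.001]
contact_force: [0.4, -0.2, -0.4]
grip_width: -0.0
```

```bash
python3 - <<'E'
from h import *
o=r.get_obs();f=imaging.grab_frame("wrist");R=Ro.from_rotvec(o["orientation"]);t=o["tcp_pos"];print(t,o["contact_force"])
for z in(.146,.124): print(z,proj(f,[.651,.0755,z]))
for c in("wrist","side"):
    f=imaging.grab_frame(c)
    for q in("cap_top","cover","nest"):
        for d in look_for(q,c)[:1]: print(c,q,round(d["score"],2),world(f,d["xyz"]))
    for x in outline_of("cap",c)[:1]:
        w=np.argwhere(x["region"])[:,::-1];print("cap outline",(w.min(0)+w.max(0))/2,proj(f,[.651,.0755,.141]),proj(f,[.651,.0755,.12]))
f=imaging.grab_frame("wrist");u=proj(f,[.651,.0755,.04]).astype(int)
g=f["pixels"][max(0,u[1]-160):u[1]+40,u[0]-110:u[0]+110];cv2.imwrite("pics/w10c.png",cv2.resize(g[...,::-1],None,fx=3.4,fy=2.9,interpolation=cv2.INTER_CUBIC))
E
```

```text
[0.5713 0.0686 0.2873] [ 0.3593 -0.1761 -0.4319]
0.146 [320.2078 314.7975]
0.124 [320.2234 302.6284]
wrist cap_top 0.2 [0.6087 0.069  0.0311]
wrist cover 0.72 [0.6426 0.0778 0.0395]
wrist nest 0.6 [0.5992 0.071  0.0355]
side cap_top 0.7 [0.6521 0.0684 0.1481]
side cover 0.43 [0.6462 0.0644 0.0398]
side nest 0.6 [0.5993 0.0577 0.0358]
cap outline [361.5 223.5] [362.1483 223.5524] [361.6988 232.1712]
```

The picture budget is spent. By number, the side view puts the cap outline at its raised position (row 223.5, expected 223.55). To confirm the seat is down, I'll press again gently and read the force.

{"fn": "carry_out", "kwargs": {"offset": [[-0.1,0,0],[-0.16,0,0],[-0.16,0,0.05],[-0.16,0,0.13],[-0.16,0,0.2],[-0.16,0,0.23],[-0.16,0,0.23],[-0.16,0,0.23]], "turn": [[0,0,0],[0,0,0],[0,0,0],[0,0,0],[0,0,0],[0,0,0],[0,0,0],[0,0,0]]}}

```text
clock: 24.4
tcp_pos: [0.6523, 0.0755, 0.1732]
orientation: [-0.138, 3.137, 0.0]
contact_force: [0.1, 0.5, 0.8]
grip_width: -0.0001
```

{"fn": "carry_out", "kwargs": {"offset": [[0,0,0.005],[0,0,0.01],[0,0,0.016],[0,0,0.022],[0,0,0.03],[0,0,0.036],[0,0,0.042],[0,0,0.042]], "turn": [[0,0,0],[0,0,0],[0,0,0],[0,0,0],[0,0,0],[0,0,0],[0,0,0],[0,0,0]]}}

```text
clock: 25.2
tcp_pos: [0.6515, 0.0756, 0.1506]
orientation: [-0.139, 3.138, -0.0]
contact_force: [0.2, 1.2, 0.4]
grip_width: -0.0002
```

{"fn": "carry_out", "kwargs": {"offset": [[0,0,0.004],[0,0,0.008],[0,0,0.012],[0,0,0.016],[0,0,0.018],[0,0,0.018]], "turn": [[0,0,0],[0,0,0],[0,0,0],[0,0,0],[0,0,0],[0,0,0]]}}

```text
clock: 25.8
tcp_pos: [0.6515, 0.0756, 0.1418]
orientation: [-0.138, 3.138, 0.0]
contact_force: [0.3, 1.2, 2.5]
grip_width: 0.0
```

{"fn": "carry_out", "kwargs": {"offset": [[0,0,0.002],[0,0,0.004],[0,0,0.006],[0,0,0.006]], "turn": [[0,0,0],[0,0,0],[0,0,0],[0,0,0]]}}

```text
clock: 26.2
tcp_pos: [0.6515, 0.0756, 0.1394]
orientation: [-0.138, 3.138, 0.001]
contact_force: [-0.2, 0.9, 6.6]
grip_width: -0.0002
```

{"fn": "carry_out", "kwargs": {"offset": [[0,0,0.001],[0,0,0.002],[0,0,0.003],[0,0,0.0035],[0,0,0.0035],[0,0,0.0035]], "turn": [[0,0,0],[0,0,0],[0,0,0],[0,0,0],[0,0,0],[0,0,0]]}}

```text
clock: 26.8
tcp_pos: [0.6516, 0.0755, 0.1392]
orientation: [-0.138, 3.138, 0.002]
contact_force: [-4.7, 0.4, 16.9]
grip_width: 0.0
```

{"fn": "carry_out", "kwargs": {"offset": [[0,0,-0.01],[0,0,-0.03],[0,0,-0.05],[0,0,-0.08],[0,0,-0.14],[0,0,-0.22],[0,0,-0.3],[0,0,-0.3]], "turn": [[0,0,0],[0,0,0],[0,0,0],[0,0,0],[0,0,0],[0,0,0],[0,0,0],[0,0,0]]}}

```text
clock: 27.6
tcp_pos: [0.6542, 0.0748, 0.2942]
orientation: [-0.137, 3.129, 0.002]
contact_force: [1.1, -0.5, -0.4]
grip_width: 0.0001
```

{"fn": "carry_out", "kwargs": {"offset": [[0,0,0],[0,0,0],[0,0,0],[0,0,0]], "turn": [[0,0,0],[0,0,0],[0,0,0],[0,0,0]]}}

```text
clock: 28.0
tcp_pos: [0.6507, 0.0755, 0.2859]
orientation: [0.138, -3.136, 0.001]
contact_force: [-0.1, -0.7, 0.0]
grip_width: -0.0003
```

```bash
python3 - <<'E'
from h import *
o=r.get_obs();print(o["tcp_pos"],o["contact_force"])
f=imaging.grab_frame("side")
for x in outline_of("cap","side")[:1]:
    w=np.argwhere(x["region"])[:,::-1];print("cap",(w.min(0)+w.max(0))/2)
f=imaging.grab_frame("wrist")
for d in look_for("tab","wrist")[:1]: print(d["score"],world(f,d["xyz"]))
print("tab front expected rows, in / 4mm out",[proj(f,[.651-.085*.996-k,.0755-.0075,.0645]) for k in(0,.004)])
g=cv2.cvtColor(f["pixels"],cv2.COLOR_RGB2GRAY);u,v=proj(f,[.566,.068,.0645]).astype(int);print(u,v,[(i,int(g[i,u-5:u+5].mean())) for i in range(v-10,v+14)])
r.hand_in()
E
```

```text
[0.6507 0.0755 0.2859] [-0.1087 -0.6606  0.0124]
cap [362.  223.5]
0.95 [0.6016 0.0717 0.0311]
tab front expected rows, in / 4mm out [array([320.5632, 118.237 ]), array([320.9317, 113.7895])]
320 117 [(107, 246), (108, 246), (109, 246), (110, 246), (111, 246), (112, 246), (113, 246), (114, 246), (115, 246), (116, 246), (117, 246), (118, 244), (119, 231), (120, 227), (121, 237), (122, 242), (123, 242), (124, 240), (125, 240), (126, 240), (127, 240), (128, 234), (129, 220), (130, 209)]
the job is handed in; nothing more can be done
```

I put the cover in the nest, pushed the carrier in against its stop, and pressed the plunger to the firm second stop. The plunger came back up, and I handed the job in at about 28 s of the 69 s allowed.

**Placing:** The first grasp caught only the dome's shoulder, so I regrasped lower. Two touches while lowering (15.8 N and 8.7 N) pushed the carrier a few millimetres inward. I realigned each time, and the wrist view after letting go showed the cover inside the nest with an even ring around it.

**Carrier:** It stopped at x = 0.555 m with the push force rising, where I expected the stop. At the end the tab's front edge was within about 1 px of its fully-in position.

**Pressing:** The soft stop came after about 16 mm. About 6 mm further on was the firm stop, at 18–19 N. The highest cap force I read was 19.2 N, under the 25 N limit; I only saw the force at the end of each move.

**Last checks:**
- **Seat:** A second press met only 2.5 N where the first had met 8.4 N. It then reached the same firm stop at 16.9 N, so the seat is down.
- **Plunger:** The side camera put the cap at its raised height.
- **Contact:** The wrist force was about zero and the arm was clear.

**Not confirmed or disagreeing:**
- The 12 pictures were used up, so I did not see the pressed cover; that it is home rests on the forces and the network's cover position, which agreed only to about 1 cm.
- The network's last tab position (x = 0.602 m) disagreed with the edge measurement. It probably reported the middle of the whole carrier.
- I did not measure the tumbler, bottle and compact at the end, but the arm never went near them.

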